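# Fit the spare capsule bulb with the bulb tongs

## Task

Fit the small spare capsule bulb from the bulb stand into the bedside lamp, touching the bulb only with the sprung tongs: pick the tongs out of their wooden block, grip the bulb's glass with them, feel for the hole in the lamp's steel plate without pressing hard, and push the bulb gently fully home until its collar sits on the plate. Then let the bulb go and put the tongs back upright in their block, right down on their ledges. Glass is fragile, so never squeeze or press hard, and leave everything else where it is.

Things in the scene. Friction and masses are not known exactly. Their poses are not given: they have to be found in the camera images.
- tongs: Sprung bulb tongs, 120 g, 95 mm tall, upright, jaws down in the block: flat steel arms, 20 mm wide along x, at the +y and -y sides of a black head (heights 78 to 95 mm, 26 mm across y). Origin: on the middle line, level with the jaws' underside; z up, y from arm to arm (squeezing direction). Jaws: heights 0 to 18 mm, rubber V-grooves reaching 13 mm either side along x, centring a rod on the axis.
- tongs_flats (a point): Point on the tongs' axis 72 mm above their origin, midway between the arms' flat outer faces, to be held across y from above (flats: heights 51 to 95 mm). They are 52 mm apart when open. Each arm slides in up to 8 mm against its spring: 5 N at the open stop plus 0.7 N per mm. Jaws meet an 18 mm rod at 40 mm apart and are clear of it above 43; opened past 52 mm the fingers drop the tongs.
- tongs_left: The tongs' +y arm with its jaw; origin at the tongs' origin when open, moving towards -y as it is squeezed. At heights 46 to 50 mm a ledge, 26 mm wide along x, stands out sideways to 36 mm from the tongs' middle; fingertips may bear on its top.
- tongs_right: The tongs' -y arm with its jaw and ledge, mirror image of the other; origin at the tongs' origin when open, moving towards +y as it is squeezed.
- block: Fixed wooden tongs block, 56 (x) x 84 (y) x 62 mm high, with an open well 32 (x) x 60 (y) mm, 50 mm deep. Origin: centre of the underside. Parked, the tongs stand centred in the well, open, tongs y along block y, the undersides of their ledges on the block's top: tongs' origin 16 mm above the block's origin.
- rack: Fixed dark wooden bulb stand, 130 (x) x 70 (y) x 28 mm high, with two loose 21.5 mm holes, 35 mm either side of its middle along x; one holds the capsule bulb, the other the globe bulb. Origin: centre of the underside.
- bulb: Capsule bulb (the slim one), 54 mm tall, 24 to 39 g, upright, plug down. Origin: centre of the plug's lower end, z up along its axis. Plug 16 mm diameter, 20 mm long, its lower edge chamfered by 1 mm, with a groove half-way; collar 24 mm diameter, heights 20 to 24 mm. In the stand the collar's underside rests on the stand's top.
- bulb_glass (a point): Middle of the capsule bulb's glass, 39 mm above the bulb's origin. The glass is an 18 mm cylinder from 24 to 54 mm above the bulb's origin. It breaks if either jaw squeezes it with more than 45 N; a finger grip of 20 to 30 N on the tongs holds it well.
- globe_bulb: Bystander: globe bulb, 76 mm tall, 48 mm diameter, amber, standing in the other hole of the bulb stand. Origin: centre of the plug's lower end.
- lamp: Low bedside lamp, fixed: white slab 170 (x) x 160 (y) x 34 mm high, with a wire bow (88 mm high, 106 mm wide) 72 mm from the middle on the +x side. Origin: centre of the underside, z up. With the bulb fully home its collar rests on the lamp's steel plate and its origin is 20 mm above the lamp's origin. Touch down slowly (10 mm/s or less): a knock counts as pressing.
- plate_mid (a point): Point 40 mm above the lamp's origin, level with the top of its steel plate (48 x 112 mm, long side along the lamp's y). The plate's round hole (17.5 mm, 28 mm deep) lies on the lamp's y line through this point, at an unmeasured -16 to +16 mm: feel or look for it. From 3 to 10 mm down two sprung clips resist with 3 to 12 N, then snap into the groove. Press with 40 N at most.
- phone: Bystander: flat phone, 140 x 68 x 8 mm. Origin: centre of the underside.
- notebook: Bystander: small notebook, 130 x 90 x 12 mm. Origin: centre of the underside.
- pencil: Bystander: pencil, 160 mm long, 8 mm thick, lying on the notebook. Origin: below its middle.
- mug: Bystander: mug, 80 mm diameter, 90 mm high. Origin: centre of the underside.
- shade: Bystander: the lamp's open glass shade, 116 mm diameter, 110 mm high. Origin: centre of the underside.
- clock: Bystander: alarm clock, 50 x 120 x 66 mm. Origin: centre of the underside.
There are look-alikes about, which are no part of the job. Leave any pink or turquoise look-alike of the bulb alone.

How it is judged:
On the way, in this order (a step that is already met when the one before it is completed fails the run):
1. the bulb is lifted out of the stand in the tongs (z of bulb in the frame of rack above 0.035 m and contact force between tongs and bulb above 0.1 N and contact force between rack and bulb below 0.05 N), for 0.2 s.
2. the bulb is fully home in the lamp and let go by the tongs (z of bulb in the frame of lamp below 0.0225 m and x of bulb in the frame of lamp between -0.006 and 0.006 m and y of bulb in the frame of lamp between -0.022 and 0.022 m and angle between bulb's own z axis and vertical below 0.1 rad and contact force between tongs and bulb below 0.2 N), for 0.2 s.
At the end, for the whole second after the job is handed in: Bulb fully home: origin under 22.5 mm above the lamp's, within 6 mm of its y axis and 22 mm along it, tilt under 0.1 rad, at rest, clear of the tongs. Tongs parked: origin 12 to 20 mm above the block's, within 10 mm of its centre, tilt under 0.12 rad, at rest (all of step 2 and linear speed of each of bulb, tongs below 0.02 m/s and z of tongs in the frame of block between 0.012 and 0.02 m and horizontal distance between tongs and block below 0.01 m and angle between tongs's own z axis and vertical below 0.12 rad); the robot touches nothing.
It fails at once if the robot touches the bulb itself (contact force between any of the fingers, the arm and bulb above 0.3 N).
It fails at once if a jaw squeezes the bulb with more than 45 N (contact force between any of tongs_left, tongs_right and bulb above 45 N).
It fails at once if the bulb is pressed on the lamp with more than 40 N (contact force between bulb and lamp above 40 N).
It fails at once if a bystander is moved more than 20 mm (distance of any of globe_bulb, phone, notebook, pencil, mug, shade, clock from where it was at the start of the episode above 0.02 m).
It also fails if it takes over 72 s, if anything falls off the work surface, if the arm or the gripper's body presses on something with over 40 N, if the wrist force passes 120 N, or if a joint passes its speed limit or range.

## Robot

A 6-joint arm with a two-finger parallel gripper is mounted at the origin on the work surface. World frame = base frame: x ahead of the robot, y to its left, z up, the work surface at z = 0. Lengths are in m, angles in rad, forces in N, time in s.
With the tool pointing down it reaches from about 0.375 to 0.9 m from the base axis. Payload 3.1 kg.
Tool frame: the origin (TCP) lies at the very end of the fingers, on their centre line; the grasp point (between the pads) lies 19 mm behind it (manip.pinch_z is the distance from the TCP to the grasp point, in m); z points along the fingers, y is the direction in which the jaws open and shut (so a half turn about z gives the same grasp; the last joint's range is limited). The gripper opens to 85 mm and grips with 20 to 120 N. Pads are 22 mm wide; open, the fingers measure 114 mm over their backs; the gripper's body (76 mm by 85 mm) begins 54 mm behind the grasp point. The pads swing forward as they close: fully open they stand 13 mm farther back than shut.
Start: joints at [1.03, 0.527, 1.433, -0, 1.181, -0.178], TCP at [0.222, 0.584, 0.231] pointing down, gripper open.
Joint ranges: [-3.08, 3.08], [-0.75, 2.2], [0.22, 2.44], [-1.43, 4.57], [0, 2.65], [-2.85, 2.85]. Speed limits (rad/s): [2.79, 2.79, 3.14, 3.14, 3.14, 3.14].

## Interface

Orientations are given as a unit quaternion [x, y, z, w].
In Python, from station import manip gives the robot as it stands.
- The arm moves only by the tool drive_tool, never from a script. Its argument "increments" is a list of rows, each a list of 7 numbers: the closure in counts, from 0 (fully open) to 255 (shut), then the shift along the tool's x, y, z in cm, then the turn, a rotation vector about the tool's x, y, z in rad. A call has 1 to 20 rows; each row is the pose to reach, as a shift and turn from the pose commanded when the call began, along the tool's axes at that moment; what a row does not reach only later rows make up. A row lasts 1/10 s, in which the tool goes at most 50 mm and 8.59 degrees, less where a joint would pass 70% of its speed; a pose out of reach is approached as far as the arm can. A call with a gripper value outside its range is refused whole. The fingers move at their own pace and stop on an object; "force" is the grip in N (left out, the last holds). Time passes only in rows, so rows that repeat a pose let the fingers close. It gives the time, the measured TCP pose, the force and the opening at its end, in the units of the state.
- manip.sense(): the state, without advancing time (a new reading comes with each control period).
- manip.snapshot(name): name is "side" or "top" or "wrist"; returns the picture (384x512x3 uint8, red, green, blue); there is no depth.
- manip.camera_model(name): a dict with "mtx" (3x3 intrinsics, pixels), "cam_to_world" (4x4, takes a point from camera to world coordinates). Camera axes: x right, y down, z forward; pixel columns grow to the right and rows downward; lengths in m; the calibration is good to about 2 mm. A picture is of the moment at which its call begins: read the wrist's pose just before it. camera_model takes no time and is no camera call; for the wrist camera it gives the pose at the moment of the call.
- manip.sign_off(): hands the job in, once; it reports no verdict.
The state is a dict: "t": time; "q": joint angles; "qd": joint speeds; "tau": joint torques, N m; "tcp_pos": TCP position; "tool_rot": TCP orientation; "force": force on the tool from outside, world axes, zero at the start; "ft_torque": the same for the moment, N m; "finger_gap": opening from 0.0 (shut) to 1.0 (fully open).
Only numpy, scipy, OpenCV 4.12 (cv2) and the standard library are available. Lean on these libraries where they do the work, as an engineer would, in place of code of your own. Each camera call takes 0.05 s, during which the arm holds its last target. There are 200 camera calls.

## Working session

There is one attempt and no reset: what is moved stays moved. The work goes in short steps, Python scripts to look and compute and a tool call to move; the robot and the scene stay as the last step left them, time stands still between calls to the robot, and variables do not carry over. Pictures are saved under pics/ and viewed, about 8 in all and at most 12, crops included, and the job is handed in when it is done.

Besides the shell and the picture viewer there is one more tool, called after "Call:" by a JSON object that holds its "api" and its "payload", one argument or row to a line. drive_tool: Moves the arm, as the interface text tells. Its arguments: {"type":"object","properties":{"increments":{"type":"array","items":{"type":"array","items":{"type":"number"}}},"force":{"type":"number"}},"required":["increments"]}

```bash
ls; mkdir -p pics
cat > h.py <<'E'
import numpy as np, cv2
from station import manip
from scipy.spatial.transform import Rotation as R
def snap(n,f):
    im=manip.snapshot(n); cv2.imwrite('pics/'+f,cv2.cvtColor(im,cv2.COLOR_RGB2BGR)); return im
def ray(cm,u,v,z):
    K=cm['mtx'];T=np.array(cm['cam_to_world']);d=T[:3,:3]@np.linalg.solve(np.array(K),[u,v,1.]);o=T[:3,3]
    return o+d*(z-o[2])/d[2]
def proj(cm,p):
    T=np.linalg.inv(np.array(cm['cam_to_world']));c=T[:3,:3]@np.array(p)+T[:3,3];u=np.array(cm['mtx'])@c;return u[:2]/u[2]
def st():
    s=manip.sense();r=R.from_quat(s['tool_rot'])
    print('t',s['t'],'tcp',np.round(s['tcp_pos'],4),'F',np.round(s['force'],2),'gap',s['finger_gap']);print(np.round(r.as_matrix(),3).tolist(),'q',np.round(s['q'],3));return s,r
E
python3 - <<'E'
from h import *
st()
a=snap('top','t0.png');b=snap('side','s0.png')
cv2.imwrite('pics/t0b.png',cv2.resize(cv2.cvtColor(a,4),(800,600),interpolation=cv2.INTER_CUBIC))
cv2.imwrite('pics/s0b.png',cv2.resize(cv2.cvtColor(b,4),(800,600),interpolation=cv2.INTER_CUBIC))
for n in('top','side'):
    c=manip.camera_model(n);print(n,np.round(c['mtx'],1).tolist(),np.round(c['cam_to_world'],3).tolist())
E
```

```text
pics
t 0.0 tcp [0.2214 0.5837 0.2304] F [ 0.55 -0.86 -0.13] gap 0.998981588617361
[[-0.935, 0.355, -0.001], [0.355, 0.935, -0.002], [0.0, -0.002, -1.0]] q [ 1.029  0.528  1.434 -0.     1.181 -0.178]
top [[397.3, 0.0, 256.2], [0.0, 397.3, 198.8], [0.0, 0.0, 1.0]] [[0.021, -0.992, 0.121, 0.439], [-1.0, -0.02, 0.016, -0.071], [-0.014, -0.121, -0.993, 1.053], [0.0, 0.0, 0.0, 1.0]]
side [[495.2, 0.0, 257.9], [0.0, 495.2, 182.3], [0.0, 0.0, 1.0]] [[0.932, -0.29, 0.219, 0.291], [-0.364, -0.732, 0.577, -0.78], [-0.007, -0.617, -0.787, 1.017], [0.0, 0.0, 0.0, 1.0]]
```

View pics/t0b.png

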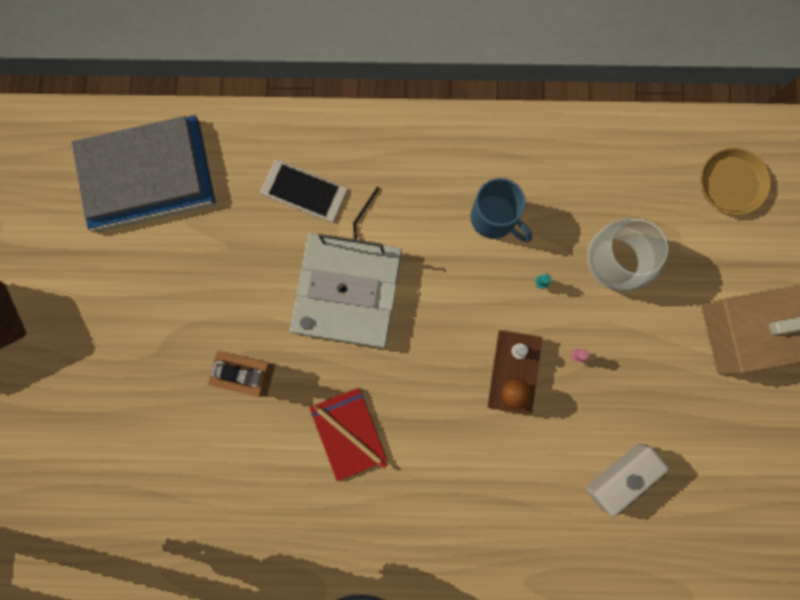

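View pics/s0b.png

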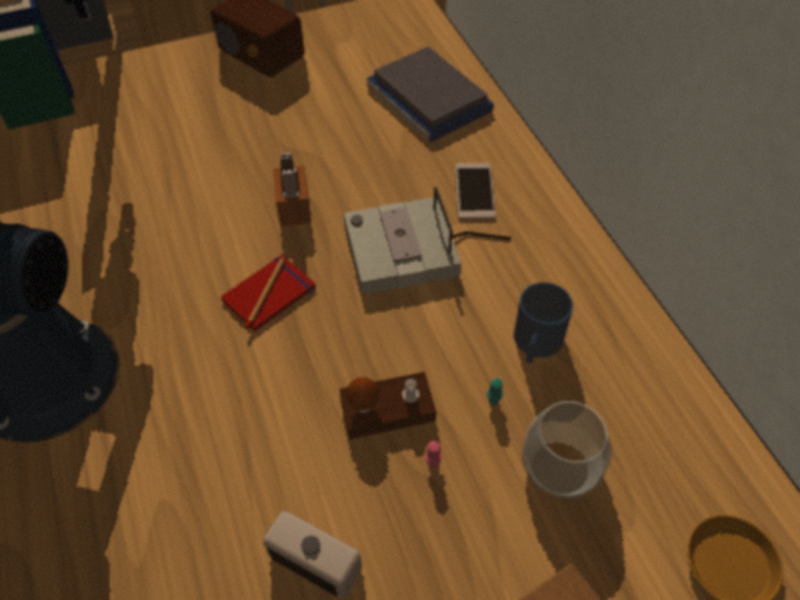

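The two views show the block with the tongs at top (240,374), the lamp at (346,291) with its hole at (342,287), and the stand at (515,372).

What could be taken for the bulb: white capsule in the stand (520,351), turquoise (544,281), pink (582,355), globe (516,393). I choose the white one in the stand and check it in a crop.

Run:
```python
from h import *
a=cv2.imread('pics/t0.png')
def tile(x,y,w=50,s=8): return cv2.resize(a[y:y+w*3//4*1, x:x+w],(400,300),interpolation=cv2.INTER_CUBIC)
# tiles: tongs, rack, lamp (top) 
t=np.vstack([np.hstack([tile(130,220),tile(305,210,72)]),np.hstack([tile(182,145,80),tile(205,170,32)])])
cv2.imwrite('pics/c1.png',t)
```

```text
(no output)
```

View pics/c1.png

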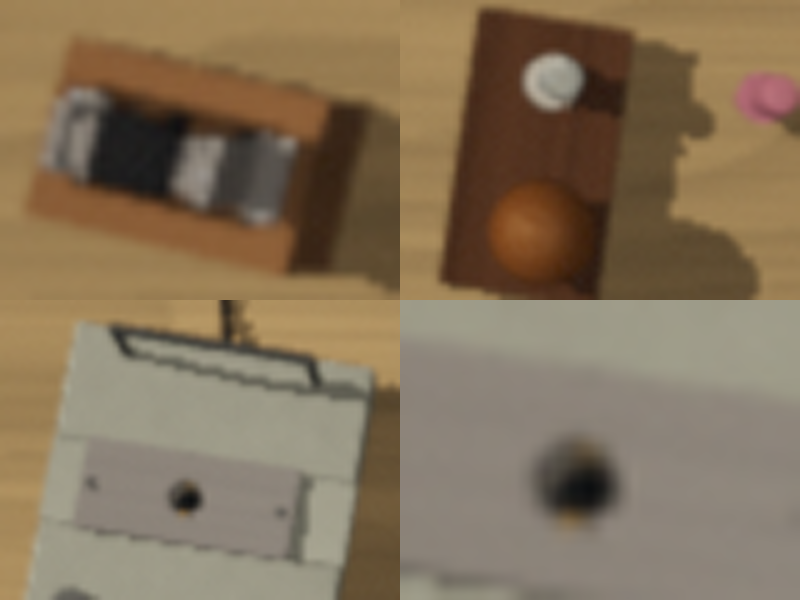

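The crop shows the tongs in the block (head black, arms along the block's long side), the white capsule in the stand at crop (557,80) (the other candidates are coloured, globe or pink), and the lamp hole at crop (577,478).

Run:
```python
from h import *
c=manip.camera_model('top')
def P(pts,ox,oy,s,tx,ty,z): return np.array([ray(c,ox+(x-tx)/s-.5,oy+(y-ty)/s-.5,z) for x,y in pts])
def rep(n,p):
    print(n,'ctr',np.round(p.mean(0),4)); 
    for i in range(4):
        e=p[(i+1)%4]-p[i]; print('  edge',np.round(np.hypot(*e[:2]),4),'ang',np.round(np.degrees(np.arctan2(e[1],e[0])),1))
rep('block',P([(75,38),(330,98),(288,272),(25,212)],130,220,8,0,0,.062))
rep('rack',P([(478,8),(634,33),(598,307),(440,285)],305,210,400/72,400,0,.028))
print('bulb top',P([(560,78)],305,210,400/72,400,0,.062))
print('collar',P([(552,82)],305,210,400/72,400,0,.032))
rep('plate',P([(88,437),(302,472),(292,558),(76,525)],182,145,5,0,300,.04))
print('hole',P([(577,478)],205,170,12.5,400,300,.04))
print('tongs top black head',P([(138,152)],130,220,8,0,0,.111))
w=manip.camera_model('wrist');s=manip.sense();r=R.from_quat(s['tool_rot'])
T=np.array(w['cam_to_world']);print('cam in tool',r.inv().apply(T[:3,3]-s['tcp_pos']),np.round(r.inv().as_matrix()@T[:3,:3],3),np.round(w['mtx'],1).tolist())
```

```text
block ctr [0.4543 0.2027 0.062 ]
  edge 0.0827 ang -101.9
  edge 0.055 ang 169.0
  edge 0.0846 ang 78.6
  edge 0.0558 ang -13.0
rack ctr [ 0.4671 -0.2437  0.028 ]
  edge 0.073 ang -98.0
  edge 0.1271 ang 172.2
  edge 0.0726 ang 83.4
  edge 0.1289 ang -7.6
bulb top [[ 0.50168987 -0.24803311  0.062     ]]
collar [[ 0.50166622 -0.24970817  0.032     ]]
plate ctr [0.599  0.0414 0.04  ]
  edge 0.1128 ang -98.3
  edge 0.0451 ang 174.9
  edge 0.113 ang 82.4
  edge 0.0465 ang -5.4
hole [[0.59982855 0.04326838 0.04      ]]
tongs top black head [[0.45403161 0.20147311 0.111     ]]
cam in tool [ 0.07931069  0.00060438 -0.14267377] [[-0.    -0.952 -0.306]
 [ 1.     0.    -0.   ]
 [ 0.    -0.306  0.952]] [[332.1, 0.0, 252.6], [0.0, 332.1, 199.8], [0.0, 0.0, 1.0]]
```

Call:
{"api": "drive_tool", "payload": {
  "increments": [
    [0, -35.3, -27.4, 3.5, 0, 0, -0.157],
    [0, -35.3, -27.4, 3.5, 0, 0, -0.157],
    [0, -35.3, -27.4, 3.5, 0, 0, -0.157],
    [0, -35.3, -27.4, 3.5, 0, 0, -0.157],
    [0, -35.3, -27.4, 3.5, 0, 0, -0.157],
    [0, -35.3, -27.4, 3.5, 0, 0, -0.157],
    [0, -35.3, -27.4, 3.5, 0, 0, -0.157],
    [0, -35.3, -27.4, 3.5, 0, 0, -0.157],
    [0, -35.3, -27.4, 3.5, 0, 0, -0.157],
    [0, -35.3, -27.4, 3.5, 0, 0, -0.157],
    [0, -35.3, -27.4, 3.5, 0, 0, -0.157],
    [0, -35.3, -27.4, 3.5, 0, 0, -0.157]
  ]
}}

```text
t: 1.3
tcp_pos: [0.4536, 0.2035, 0.1961]
tool_rot: [0.102, 0.995, 0.0, -0.001]
force: [-0.6, 0.2, -0.2]
finger_gap: 1.0
```

Run:
```python
from h import *
st();w=manip.camera_model('wrist');a=snap('wrist','w1.png')
p=proj(w,[.4543,.2027,.111]);print(p)
import pickle;pickle.dump(w,open('w1.pkl','wb'))
x0=int(np.clip(p[0]-100,0,312));y0=int(np.clip(p[1]-75,0,234));print(x0,y0)
cv2.imwrite('pics/w1c.png',cv2.cvtColor(cv2.resize(a[y0:y0+150,x0:x0+200],(800,600),interpolation=cv2.INTER_CUBIC),4))
```

```text
t 1.3 tcp [0.4536 0.2035 0.1961] F [-0.61  0.21 -0.21] gap 1.000114527985575
[[-0.979, 0.204, -0.001], [0.204, 0.979, 0.0], [0.001, -0.0, -1.0]] q [ 1.960e-01  4.080e-01  1.785e+00  1.000e-03  9.490e-01 -1.170e+00]
[250.80580642 209.14743708]
150 134
```

View pics/w1c.png

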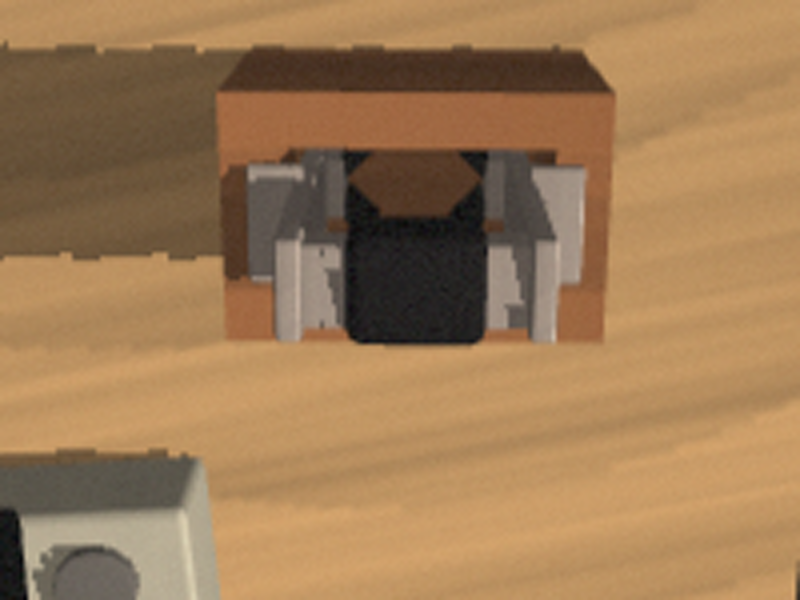

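The tongs stand square to the tool; their head-top centre is at crop (416,287), arm outer faces at columns 275 and 557.

Run:
```python
from h import *
import pickle;w=pickle.load(open('w1.pkl','rb'))
s,r=st()
for n,u,v,z in[('head',416,287,.111),('L',275,287,.111),('R',557,287,.111),('blk fl',217,92,.062),('fr',615,91,.062),('nl',226,341,.062),('nr',604,342,.062)]:
    p=ray(w,150+u/4-.4,134+v/4-.4,z);print(n,np.round(p,4),'tool d',np.round(r.inv().apply(p-s['tcp_pos'])*100,2))
```

```text
t 1.35 tcp [0.4534 0.2039 0.1962] F [-0.56  0.52  0.3 ] gap 0.9998874845377378
[[-0.979, 0.203, -0.001], [0.203, 0.979, 0.0], [0.001, -0.0, -1.0]] q [ 0.197  0.408  1.786  0.     0.949 -1.17 ]
head [0.4519 0.2053 0.111 ] tool d [0.17 0.1  8.52]
L [0.4467 0.1803 0.111 ] tool d [ 0.18 -2.45  8.52]
R [0.4571 0.2303 0.111 ] tool d [0.17 2.66 8.52]
blk fl [0.4173 0.1699 0.062 ] tool d [ 2.84 -4.06 13.42]
fr [0.4341 0.2518 0.062 ] tool d [ 2.85  4.3  13.42]
nl [0.4719 0.158  0.062 ] tool d [-2.75 -4.12 13.42]
nr [0.4893 0.2404 0.062 ] tool d [-2.78  4.31 13.42]
```

Call:
{"api": "drive_tool", "payload": {
  "increments": [
    [0, 0.1, 0.1, 5, 0, 0, 0],
    [0, 0.1, 0.1, 8, 0, 0, 0],
    [0, 0.1, 0.1, 10, 0, 0, 0],
    [0, 0.1, 0.1, 11.5, 0, 0, 0],
    [0, 0.1, 0.1, 12.3, 0, 0, 0],
    [0, 0.1, 0.1, 12.8, 0, 0, 0],
    [0, 0.1, 0.1, 12.8, 0, 0, 0],
    [60, 0.1, 0.1, 12.8, 0, 0, 0],
    [90, 0.1, 0.1, 12.8, 0, 0, 0],
    [100, 0.1, 0.1, 12.8, 0, 0, 0],
    [110, 0.1, 0.1, 12.8, 0, 0, 0],
    [110, 0.1, 0.1, 12.8, 0, 0, 0],
    [110, 0.1, 0.1, 12.8, 0, 0, 0],
    [110, 0.1, 0.1, 12.8, 0, 0, 0]
  ],
  "force": 25
}}

```text
t: 2.75
tcp_pos: [0.4544, 0.204, 0.0694]
tool_rot: [0.103, 0.995, 0.0, 0.001]
force: [-0.4, -0.8, 4.8]
finger_gap: 0.57
```

Run:
```python
from h import *
st();a=snap('wrist','w2.png');w=manip.camera_model('wrist')
b=snap('side','s2.png');p=proj(manip.camera_model('side'),[.4543,.2027,.08]).astype(int)
x0=max(p[0]-50,0);y0=max(p[1]-60,0)
L=cv2.resize(a,(512,384));S=cv2.resize(b[y0:y0+100,x0:x0+75],(288,384),interpolation=cv2.INTER_CUBIC)
cv2.imwrite('pics/m2.png',cv2.cvtColor(np.hstack([L,S]),4))
```

```text
t 2.75 tcp [0.4544 0.204  0.0694] F [-0.36 -0.84  4.83] gap 0.570056201864058
[[-0.979, 0.205, 0.002], [0.205, 0.979, 0.0], [-0.002, 0.001, -1.0]] q [ 0.197  0.629  1.881 -0.     0.629 -1.167]
```

View pics/m2.png

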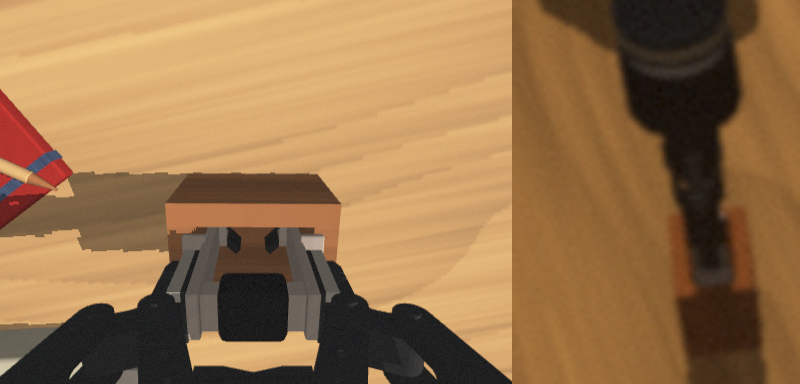

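Call:
{"api": "drive_tool", "payload": {
  "increments": [
    [110, 0, 0, -1, 0, 0, 0],
    [110, 0, 0, -3, 0, 0, 0],
    [110, 0, 0, -6, 0, 0, 0],
    [110, 0, 0, -9, 0, 0, 0],
    [110, 0, 0, -11, 0, 0, 0],
    [110, -1, -2, -11, 0, 0, -0.075],
    [110, -2.5, -5.4, -11, 0, 0, -0.075],
    [110, -4, -8.6, -11, 0, 0, -0.075],
    [110, -6, -12.8, -11, 0, 0, -0.075],
    [110, -8, -17.1, -11, 0, 0, -0.075],
    [110, -10, -21.4, -11, 0, 0, -0.075],
    [110, -12, -25.7, -11, 0, 0, -0.075],
    [110, -14, -30, -11, 0, 0, -0.075],
    [110, -16, -34.2, -11, 0, 0, -0.075],
    [110, -17.5, -37.4, -11, 0, 0, -0.075],
    [110, -18.7, -40, -11, 0, 0, -0.075],
    [110, -19.5, -41.8, -11, 0, 0, -0.075],
    [110, -19.5, -41.8, -11, 0, 0, -0.075],
    [110, -19.5, -41.8, -11, 0, 0, -0.075]
  ]
}}

```text
t: 4.75
tcp_pos: [0.5585, -0.2441, 0.1782]
tool_rot: [0.066, 0.998, 0.001, -0.001]
force: [0.5, 1.1, -1.9]
finger_gap: 0.565
```

Run:
```python
from h import *
import pickle
st();w=manip.camera_model('wrist');a=snap('wrist','w3.png');pickle.dump(w,open('w3.pkl','wb'))
print(proj(w,[.5017,-.248,.062]))
cv2.imwrite('pics/w3b.png',cv2.cvtColor(cv2.resize(a,(800,600),interpolation=cv2.INTER_CUBIC),4))
```

```text
t 4.75 tcp [ 0.5585 -0.2441  0.1782] F [ 0.55  1.14 -1.88] gap 0.5651367131854519
[[-0.991, 0.131, -0.001], [0.131, 0.991, 0.002], [0.001, 0.001, -1.0]] q [-5.950e-01  5.700e-01  1.523e+00  1.000e-03  1.050e+00 -2.035e+00]
[236.59771314 125.55869454]
```

View pics/w3b.png

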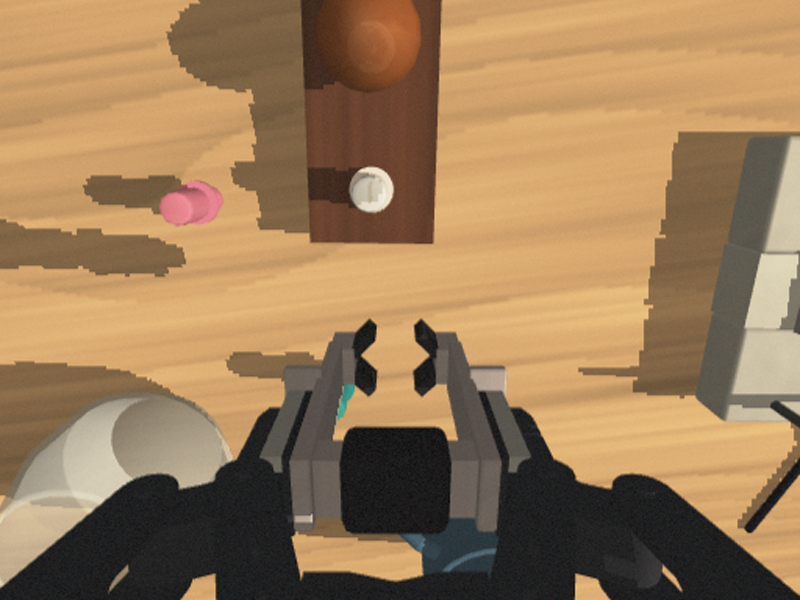

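The wrist view shows the bulb collar at (371,189) with its glass top about (372,186), and the jaws' V centre at about (396,357); the tongs hang straight, clear of globe, shade and turquoise look-alike.

Run:
```python
from h import *
import pickle;w=pickle.load(open('w3.pkl','rb'));s,r=st()
k=.64
for n,u,v,z in[('collar',371,189.5,.032),('glasstop',373,187,.062),('jawV',396,357,.1428),('jaw side L',305,357,.17)]:
    p=ray(w,u*k-.2,v*k-.2,z);print(n,np.round(p,4),'tool cm',np.round(r.inv().apply(p-s['tcp_pos'])*100,2))
a=cv2.imread('pics/w3.png');cv2.imwrite('pics/c3.png',np.hstack([cv2.resize(a[100:140,215:260],(450,400),interpolation=cv2.INTER_CUBIC),cv2.resize(a[200:260,220:280],(400,400)[:2] and (350,350),interpolation=cv2.INTER_CUBIC).copy() if 0 else cv2.resize(a[200:260,225:278],(350,400),interpolation=cv2.INTER_CUBIC)]))
```

```text
t 4.8 tcp [ 0.5584 -0.2434  0.1781] F [-0.48  0.66 -1.51] gap 0.5700057979393404
[[-0.992, 0.13, -0.002], [0.13, 0.992, 0.002], [0.002, 0.002, -1.0]] q [-5.950e-01  5.700e-01  1.524e+00  1.000e-03  1.050e+00 -2.035e+00]
collar [ 0.5006 -0.2486  0.032 ] tool cm [ 5.65 -1.3  14.62]
glasstop [ 0.4974 -0.2459  0.062 ] tool cm [ 6.   -1.06 11.62]
jawV [ 0.5539 -0.2423  0.1428] tool cm [0.45 0.05 3.53]
jaw side L [ 0.539  -0.2692  0.17  ] tool cm [ 1.59 -2.81  0.81]
```

View pics/c3.png

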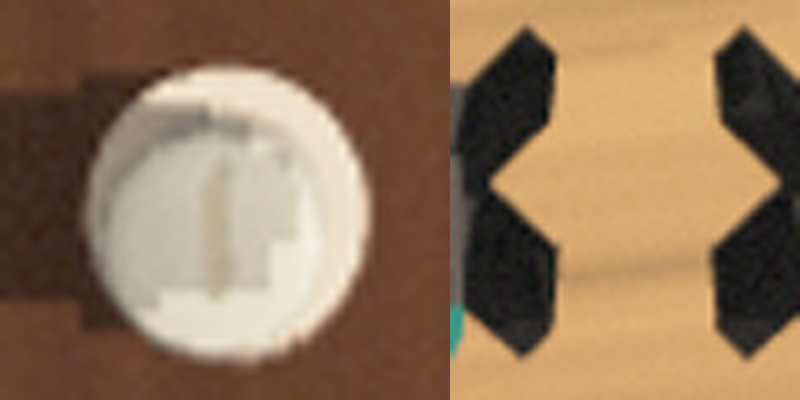

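Run:
```python
from h import *
import pickle;w=pickle.load(open('w3.pkl','rb'));s,r=st()
for n,u,v,z in[('collar',237.4,120.8,.032),('glasstop',236.0,123.2,.062),('jawVtop',252.5,227,.1428),('jawVbot',252.5,227,.1248)]:
    p=ray(w,u,v,z);print(n,np.round(p,4),'tool cm',np.round(r.inv().apply(p-s['tcp_pos'])*100,2))
```

```text
t 4.8 tcp [ 0.5584 -0.2434  0.1781] F [-0.48  0.66 -1.51] gap 0.5700057979393404
[[-0.992, 0.13, -0.002], [0.13, 0.992, 0.002], [0.002, 0.002, -1.0]] q [-5.950e-01  5.700e-01  1.524e+00  1.000e-03  1.050e+00 -2.035e+00]
collar [ 0.5003 -0.2485  0.032 ] tool cm [ 5.67 -1.28 14.62]
glasstop [ 0.4999 -0.2482  0.062 ] tool cm [ 5.72 -1.26 11.62]
jawVtop [ 0.5531 -0.2426  0.1428] tool cm [0.53 0.   3.53]
jawVbot [ 0.5604 -0.2436  0.1248] tool cm [-0.21  0.    5.33]
```

Call:
{"api": "drive_tool", "payload": {
  "increments": [
    [110, 2, -0.5, 0, 0, 0, 0],
    [110, 4.5, -1, 0, 0, 0, 0],
    [110, 5.7, -1.3, 0, 0, 0, 0],
    [110, 5.7, -1.3, 0, 0, 0, 0],
    [110, 5.7, -1.3, 2, 0, 0, 0],
    [110, 5.7, -1.3, 4.5, 0, 0, 0],
    [110, 5.7, -1.3, 6, 0, 0, 0],
    [110, 5.7, -1.3, 7, 0, 0, 0],
    [110, 5.7, -1.3, 8, 0, 0, 0],
    [110, 5.7, -1.3, 8.6, 0, 0, 0],
    [110, 5.7, -1.3, 8.6, 0, 0, 0],
    [110, 5.7, -1.3, 8.6, 0, 0, 0]
  ]
}}

```text
t: 6.0
tcp_pos: [0.5014, -0.2506, 0.0926]
tool_rot: [0.065, 0.998, -0.0, 0.0]
force: [-1.4, -0.6, -1.1]
finger_gap: 0.571
```

Run:
```python
from h import *
import pickle
st();w=manip.camera_model('wrist');a=snap('wrist','w4.png');pickle.dump(w,open('w4.pkl','wb'))
cv2.imwrite('pics/w4b.png',cv2.cvtColor(cv2.resize(a[180:330,150:350],(800,600),interpolation=cv2.INTER_CUBIC),4))
```

```text
t 6.0 tcp [ 0.5014 -0.2506  0.0926] F [-1.39 -0.62 -1.14] gap 0.5708822234622052
[[-0.991, 0.13, 0.001], [0.13, 0.991, -0.001], [-0.001, -0.0, -1.0]] q [-0.663  0.64   1.711  0.     0.79  -2.103]
```

View pics/w4b.png

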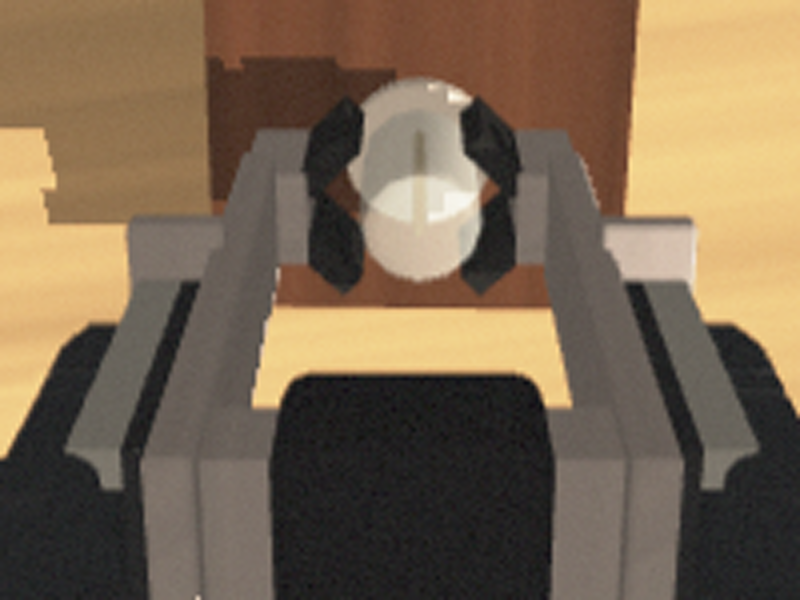

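The bulb's glass sits between both V-jaws (centre about (418,190)), nearly symmetric, so I close gently.

Call:
{"api": "drive_tool", "payload": {
  "increments": [
    [115, 0, 0, 0, 0, 0, 0],
    [120, 0, 0, 0, 0, 0, 0],
    [125, 0, 0, 0, 0, 0, 0],
    [130, 0, 0, 0, 0, 0, 0],
    [135, 0, 0, 0, 0, 0, 0],
    [140, 0, 0, 0, 0, 0, 0],
    [150, 0, 0, 0, 0, 0, 0],
    [150, 0, 0, 0, 0, 0, 0],
    [150, 0, 0, 0, 0, 0, 0]
  ],
  "force": 25
}}

```text
t: 6.95
tcp_pos: [0.5012, -0.2504, 0.0926]
tool_rot: [0.065, 0.998, -0.0, 0.0]
force: [0.3, 1.5, 1.9]
finger_gap: 0.453
```

Call:
{"api": "drive_tool", "payload": {
  "increments": [
    [150, 0, 0, -0.5, 0, 0, 0],
    [150, 0, 0, -1.5, 0, 0, 0],
    [150, 0, 0, -3, 0, 0, 0],
    [150, 0, 0, -5, 0, 0, 0],
    [150, 0, 0, -7, 0, 0, 0],
    [150, 0, 0, -8, 0, 0, 0],
    [150, 0, 0, -8, 0, 0, 0],
    [150, 0, 0, -8, 0, 0, 0]
  ]
}}

```text
t: 7.75
tcp_pos: [0.5007, -0.2502, 0.1721]
tool_rot: [0.065, 0.998, 0.0, -0.0]
force: [1.0, 0.8, -2.1]
finger_gap: 0.447
```

Run:
```python
from h import *
import pickle
st();w=manip.camera_model('wrist');a=snap('wrist','w5.png');pickle.dump(w,open('w5.pkl','wb'))
cv2.imwrite('pics/w5b.png',cv2.cvtColor(cv2.resize(a[180:330,150:350],(600,450),interpolation=cv2.INTER_CUBIC),4))
```

```text
t 7.75 tcp [ 0.5007 -0.2502  0.1721] F [ 0.98  0.78 -2.13] gap 0.4473215129774841
[[-0.991, 0.13, -0.0], [0.13, 0.991, 0.0], [0.0, 0.0, -1.0]] q [-0.663  0.518  1.657 -0.     0.968 -2.103]
```

View pics/w5b.png

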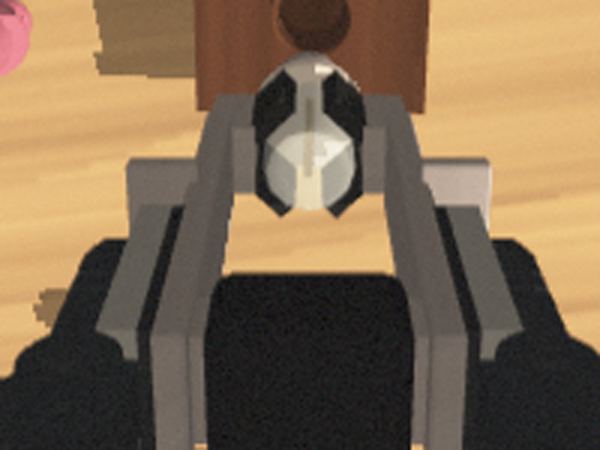

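Call:
{"api": "drive_tool", "payload": {
  "increments": [
    [150, 0, 0, -1.5, 0, 0, 0],
    [150, -0.5, 1.5, -3, 0, 0, 0],
    [150, -1.5, 4, -3, 0, 0, 0],
    [150, -3, 7.5, -3, 0, 0, 0],
    [150, -4.5, 11.5, -3, 0, 0, 0],
    [150, -6, 15.5, -3, 0, 0, 0],
    [150, -7.5, 19.5, -3, 0, 0, 0],
    [150, -9, 23, -3, 0, 0, 0],
    [150, -10.3, 26.5, -3, 0, 0, 0],
    [150, -11.3, 29, -3, 0, 0, 0],
    [150, -11.8, 30.3, -3, 0, 0, 0],
    [150, -12, 30.8, -3, 0, 0, 0],
    [150, -12, 30.8, -3, 0, 0, 0],
    [150, -12, 30.8, -3, 0, 0, 0]
  ]
}}

```text
t: 9.2
tcp_pos: [0.6595, 0.038, 0.2019]
tool_rot: [0.066, 0.998, -0.0, -0.001]
force: [-0.5, 0.1, -0.7]
finger_gap: 0.446
```

Run:
```python
from h import *
import pickle
s,r=st();w=manip.camera_model('wrist');a=snap('wrist','w6.png');pickle.dump(w,open('w6.pkl','wb'))
p=proj(w,[.5998,.0433,.04]);print(p,proj(w,[.599,.0414,.04]))
x0,y0=int(p[0])-50,int(p[1])-40;print(x0,y0)
A=cv2.resize(a,(512,384));c=lambda x,y,n:cv2.resize(a[y:y+n*2//3,x:x+n],(288,192),interpolation=cv2.INTER_CUBIC)
B=np.vstack([c(x0+35-0,max(y0+28,0),36),c(235,235,48)])
cv2.imwrite('pics/w6b.png',cv2.cvtColor(np.hstack([A,B]),4));print('B1 off',x0+35,max(y0+28,0),'scale 8; B2 off 235,235 scale 6')
```

```text
t 9.2 tcp [0.6595 0.038  0.2019] F [-0.55  0.11 -0.66] gap 0.4461675983239482
[[-0.991, 0.132, -0.001], [0.132, 0.991, -0.001], [0.001, -0.001, -1.0]] q [-1.110e-01  6.080e-01  1.365e+00 -1.000e-03  1.170e+00 -1.550e+00]
[248.97422853 116.25574996] [246.73974759 115.62826995]
198 76
B1 off 233 104 scale 8; B2 off 235,235 scale 6
```

View pics/w6b.png

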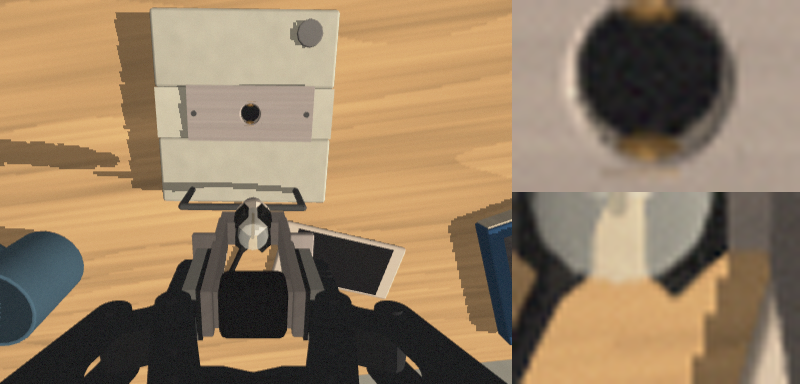

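The picture shows the round hole clearly at about (250,114) in the wrist frame, lamp square to the tool, bulb held upright with its glass top near (253,235). Measuring both with code now.

Run:
```python
from h import *
import pickle
s,r=st()
w=pickle.load(open('w6.pkl','rb'));w5=pickle.load(open('w5.pkl','rb'))
a=cv2.imread('pics/w6.png');g=cv2.cvtColor(a,6)
sub=g[98:132,232:270]
for th in(60,90,110):
    m=((sub<th)).astype(np.uint8);n,l,stt,ct=cv2.connectedComponentsWithStats(m);i=1+np.argmax(stt[1:,4]);print(th,stt[i],ct[i]+[232,98])
cs=cv2.HoughCircles(cv2.resize(g[90:140,225:275],None,fx=8,fy=8,interpolation=2),3,1,100,param1=80,param2=15,minRadius=55,maxRadius=90);print('hough hole',cs[0][:2]/8+[225,90,0])
print((proj(w,[.6,.05,.04])-proj(w,[.6,.04,.04])))
def tl(w,u,v,z,tcp,n): p=ray(w,u,v,z);print(n,np.round(p,4),np.round(r.inv().apply(p-tcp)*100,2))
tl(w5,253.3,235.0,.1721-.0306,[.5007,-.2502,.1721],'glass w5')
tl(w,253.3,234.6,.2019-.0306,s['tcp_pos'],'glass w6')
cs=cv2.HoughCircles(cv2.resize(g[205:265,225:285],None,fx=6,fy=6,interpolation=2),3,1,20,param1=60,param2=15,minRadius=75,maxRadius=110);print('hough glass',cs[0][:4]/6+[225,205,0])
print(g[108:122,232:270:1][::2].tolist()[3])
```

```text
t 9.25 tcp [0.6596 0.0378 0.2021] F [ 0.6  -0.38 -2.12] gap 0.44804129661610537
[[-0.991, 0.132, -0.001], [0.132, 0.991, -0.0], [0.001, -0.001, -1.0]] q [-1.110e-01  6.080e-01  1.365e+00 -1.000e-03  1.170e+00 -1.549e+00]
60 [ 10   7  17  16 220] [249.96818182 112.74545455]
90 [  9   6  20  19 264] [250.04924242 112.86363636]
110 [  9   6  20  20 314] [250.53184713 113.34713376]
hough hole [[250.0625     112.5625       8.98750019]]
[11.11995473 -1.51873723]
glass w5 [ 0.4983 -0.2487  0.1415] [0.26 0.12 3.06]
glass w6 [0.6568 0.0395 0.1713] [0.3  0.13 3.08]
hough glass [[251.75       234.08333397  16.5       ]
 [252.91666603 237.41666794  17.86666679]
 [255.91666603 233.75        18.23333359]
 [253.58333397 231.08333397  14.28333282]]
[163, 164, 164, 162, 166, 165, 164, 186, 194, 82, 36, 31, 31, 33, 28, 25, 32, 34, 30, 27, 32, 30, 26, 30, 26, 26, 29, 93, 87, 155, 162, 163, 163, 164, 164, 163, 163, 162]
```

Run:
```python
from h import *
import pickle
s,r=st();w=pickle.load(open('w6.pkl','rb'))
for z in(.04,.036):
  p=ray(w,250.1,112.9,z);print(np.round(p,4),np.round(r.inv().apply(p-s['tcp_pos'])*100,2))
# jaw rows: black rubber extents in w6, cols near jaws
g=cv2.cvtColor(cv2.imread('pics/w6.png'),6)
for c in (239,241,243,262,264,266): print(c,g[195:256:1,c].tolist())
```

```text
t 9.25 tcp [0.6596 0.0378 0.2021] F [ 0.6  -0.38 -2.12] gap 0.44804129661610537
[[-0.991, 0.132, -0.001], [0.132, 0.991, -0.0], [0.001, -0.001, -1.0]] q [-1.110e-01  6.080e-01  1.365e+00 -1.000e-03  1.170e+00 -1.549e+00]
[0.5971 0.0447 0.04  ] [ 6.27 -0.14 16.22]
[0.5973 0.0446 0.036 ] [ 6.25 -0.14 16.62]
239 [192, 191, 190, 191, 190, 179, 141, 116, 82, 71, 92, 107, 81, 41, 21, 21, 29, 27, 22, 26, 27, 27, 29, 31, 29, 27, 32, 30, 30, 28, 64, 102, 99, 80, 76, 72, 75, 87, 84, 106, 112, 114, 115, 115, 103, 95, 80, 57, 39, 30, 34, 32, 30, 37, 35, 30, 28, 32, 28, 27, 35]
241 [191, 194, 192, 192, 193, 180, 141, 118, 99, 104, 91, 55, 25, 25, 24, 21, 30, 28, 31, 31, 30, 34, 34, 32, 27, 34, 31, 30, 62, 102, 116, 118, 116, 121, 113, 115, 120, 123, 124, 126, 126, 127, 127, 128, 126, 127, 124, 125, 120, 93, 49, 36, 40, 42, 44, 40, 43, 41, 36, 41, 61]
243 [189, 191, 192, 194, 193, 180, 155, 123, 80, 48, 27, 28, 32, 22, 33, 37, 34, 33, 40, 39, 37, 29, 31, 27, 27, 31, 57, 106, 117, 117, 120, 119, 136, 158, 168, 170, 149, 139, 135, 137, 135, 134, 134, 133, 132, 136, 133, 136, 130, 128, 124, 86, 51, 4
[... 190 characters left out ...]
 227, 219, 182, 156, 150, 151, 154, 152, 151, 152, 152, 151, 150, 152, 153, 155, 155, 107, 51, 28, 44, 41, 44, 124, 169, 176, 172]
264 [188, 190, 191, 190, 191, 182, 172, 179, 160, 165, 136, 76, 35, 35, 37, 40, 37, 35, 23, 36, 32, 30, 33, 28, 25, 29, 30, 34, 92, 154, 167, 168, 202, 216, 195, 171, 163, 163, 159, 160, 159, 157, 158, 155, 157, 156, 157, 155, 156, 122, 67, 32, 28, 40, 45, 95, 158, 178, 178, 174, 175]
266 [190, 189, 188, 188, 188, 180, 168, 178, 138, 86, 142, 186, 132, 55, 34, 36, 32, 28, 32, 29, 25, 26, 32, 32, 31, 28, 25, 28, 35, 36, 94, 159, 178, 149, 142, 146, 149, 151, 160, 164, 163, 166, 162, 161, 161, 154, 129, 85, 48, 35, 45, 44, 41, 92, 152, 172, 176, 176, 176, 177, 174]
```

Call:
{"api": "drive_tool", "payload": {
  "increments": [
    [150, 1.5, 0, 0, 0, 0, 0],
    [150, 3.5, -0.1, 0, 0, 0, 0],
    [150, 5, -0.2, 0, 0, 0, 0],
    [150, 5.9, -0.23, 0, 0, 0, 0],
    [150, 5.93, -0.23, 1.5, 0, 0, 0],
    [150, 5.93, -0.23, 3.5, 0, 0, 0],
    [150, 5.93, -0.23, 5, 0, 0, 0],
    [150, 5.93, -0.23, 6.2, 0, 0, 0],
    [150, 5.93, -0.23, 6.8, 0, 0, 0],
    [150, 5.93, -0.23, 7, 0, 0, 0],
    [150, 5.93, -0.23, 7, 0, 0, 0],
    [150, 5.93, -0.23, 7, 0, 0, 0]
  ]
}}

```text
t: 10.45
tcp_pos: [0.6017, 0.0447, 0.133]
tool_rot: [0.065, 0.998, -0.0, 0.001]
force: [-0.4, 0.8, -1.5]
finger_gap: 0.452
```

Run:
```python
from h import *
import pickle
s,r=st();w=manip.camera_model('wrist');a=snap('wrist','w7.png');pickle.dump(w,open('w7.pkl','wb'))
p=ray(w,250,112,.04)
g=cv2.cvtColor(a,7)
for c in (239,241,243,262,264,266): print(c,g[195:256:1,c].tolist())
b=snap('side','s7.png');q=proj(manip.camera_model('side'),[.598,.044,.04]);print(q)
```

```text
t 10.45 tcp [0.6017 0.0447 0.133 ] F [-0.38  0.76 -1.47] gap 0.45166397735176533
[[-0.991, 0.13, 0.002], [0.13, 0.991, -0.0], [-0.002, 0.0, -1.0]] q [-0.111  0.622  1.577 -0.     0.942 -1.551]
239 [131, 166, 192, 185, 176, 119, 83, 82, 85, 90, 97, 113, 85, 38, 20, 32, 18, 24, 27, 27, 15, 27, 25, 33, 30, 23, 23, 23, 24, 31, 61, 103, 95, 78, 74, 70, 75, 81, 85, 97, 109, 113, 116, 112, 99, 91, 77, 56, 34, 27, 29, 25, 35, 76, 163, 183, 182, 180, 181, 182, 184]
241 [103, 101, 103, 111, 112, 114, 171, 207, 153, 109, 89, 54, 26, 30, 22, 25, 28, 24, 22, 25, 32, 21, 31, 29, 26, 32, 34, 34, 62, 101, 112, 111, 116, 116, 111, 116, 120, 117, 122, 123, 122, 125, 126, 125, 120, 122, 122, 123, 121, 86, 51, 23, 33, 36, 49, 105, 167, 183, 182, 182, 181]
243 [33, 74, 103, 106, 103, 104, 98, 104, 85, 45, 31, 23, 27, 23, 30, 36, 32, 38, 31, 33, 29, 25, 30, 27, 29, 31, 57, 102, 113, 115, 117, 116, 131, 154, 164, 164, 147, 132, 131, 131, 130, 130, 132, 131, 130, 131, 133, 129, 126, 124, 125, 87, 48, 42, 43, 41, 48, 133, 172, 181, 181]
262 [94, 86, 86, 81, 82, 86, 100, 147, 118, 61, 38, 39, 35, 36, 36, 34, 31, 32, 42, 37, 34, 31, 31, 32, 29, 25, 63, 140, 156, 159, 159, 168, 209, 220, 223, 214, 174, 153, 147, 147, 150, 147, 149, 147, 148, 146, 144, 147, 148, 152, 156, 111, 54, 45, 42, 39, 44, 129, 177, 184, 186]
264 [147, 152, 152, 151, 155, 150, 149, 151, 160, 166, 132, 74, 36, 36, 40, 38, 34, 31, 26, 31, 31, 30, 24, 30, 28, 31, 28, 35, 88, 149, 163, 162, 198, 211, 190, 166, 158, 157, 155, 157, 153, 151, 152, 149, 152, 153, 155, 154, 155, 118, 59, 23, 27, 36, 42, 96, 163, 181, 183, 183, 183]
266 [152, 152, 155, 154, 151, 156, 157, 156, 158, 157, 135, 131, 100, 55, 40, 36, 31, 24, 33, 24, 26, 25, 34, 34, 23, 27, 35, 27, 32, 37, 90, 157, 171, 148, 136, 144, 145, 147, 154, 157, 159, 161, 160, 160, 160, 150, 124, 86, 46, 31, 31, 29, 32, 97, 165, 184, 181, 182, 181, 184, 183]
[255.47796422 148.57447661]
```

Run:
```python
from h import *
a=cv2.imread('pics/w7.png');b=cv2.imread('pics/s7.png')
A=cv2.resize(a[150:260,200:300],(500,550),interpolation=cv2.INTER_CUBIC);B=cv2.resize(b[115:170,240:270],(300,550),interpolation=cv2.INTER_CUBIC)
cv2.imwrite('pics/m7.png',np.hstack([A,B]))
for i in range(10): 
    s=manip.sense();print(s['t'],np.round(s['tcp_pos'],4)) if i%9==0 else 0
```

```text
10.55 [0.6016 0.0447 0.133 ]
10.55 [0.6016 0.0447 0.133 ]
```

View pics/m7.png

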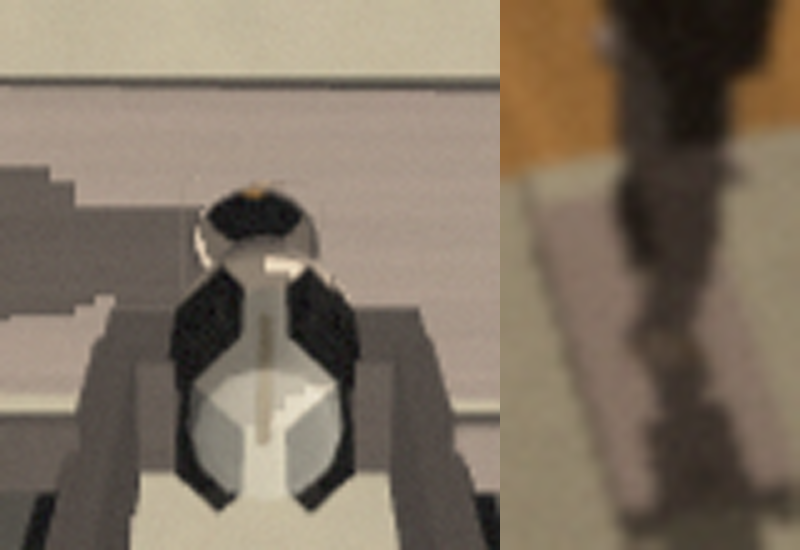

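The wrist crop shows the hole's upper rim (crop x 195–318, top at y 185) just behind the bulb; the offset is small and I compute it.

Run:
```python
from h import *
import pickle
s,r=st();w=pickle.load(open('w7.pkl','rb'));T=s['tcp_pos']
def tl(u,v,z,n): p=ray(w,u,v,z);print(n,np.round(p,4),np.round(r.inv().apply(p-T)*100,2))
tl(252.5,233.7,T[2]-.0306,'glass')
a=cv2.imread('pics/w7.png');g=cv2.cvtColor(a,6)
for row in range(184,202,2): print(row,g[row,232:272].tolist())
print([int(x) for x in g[180:200,251]])
rad=np.hypot(*(proj(w,[.5998,.0433,.04])-proj(w,[.5998,.0433+.00875,.04])));print('rad',rad)
for x in (.594,.596,.598,.600,.602): print(x,proj(w,[x,.044,.04]), 'top rim',proj(w,[x-.00875,.044,.04]))
```

```text
t 10.55 tcp [0.6016 0.0447 0.133 ] F [-0.37  0.38 -1.86] gap 0.44800336812745545
[[-0.991, 0.13, 0.001], [0.13, 0.991, -0.0], [-0.001, 0.0, -1.0]] q [-0.111  0.622  1.577  0.     0.942 -1.551]
glass [0.5984 0.0458 0.1024] [0.33 0.07 3.06]
184 [155, 151, 154, 154, 155, 152, 154, 151, 155, 155, 153, 154, 152, 152, 153, 152, 155, 152, 152, 155, 155, 153, 153, 152, 152, 156, 152, 155, 155, 151, 154, 152, 152, 153, 153, 153, 154, 154, 152, 154]
186 [155, 157, 155, 154, 152, 153, 154, 158, 156, 155, 157, 157, 159, 157, 156, 155, 155, 154, 141, 147, 153, 155, 141, 142, 139, 150, 149, 150, 150, 152, 156, 157, 156, 157, 157, 155, 156, 158, 157, 159]
188 [156, 155, 156, 155, 151, 156, 156, 158, 158, 156, 157, 159, 157, 154, 117, 92, 90, 106, 113, 118, 93, 78, 79, 105, 125, 147, 157, 156, 159, 156, 157, 156, 157, 154, 155, 157, 157, 157, 156, 158]
190 [159, 158, 157, 155, 151, 156, 157, 155, 159, 162, 143, 100, 62, 27, 25, 18, 19, 31, 27, 34, 25, 25, 26, 26, 36, 47, 78, 122, 153, 155, 156, 155, 151, 154, 154, 156, 156, 154, 156, 156]
192 [93, 93, 93, 94, 101, 93, 95, 92, 153, 100, 40, 24, 25, 2
[... 615 characters left out ...]
, 109, 151, 154, 154, 152, 151, 154, 157, 151]
200 [93, 97, 97, 94, 103, 91, 87, 119, 197, 114, 105, 104, 98, 85, 87, 98, 99, 104, 105, 106, 106, 108, 107, 116, 115, 121, 128, 126, 117, 105, 86, 103, 150, 155, 156, 158, 156, 156, 157, 153]
[153, 154, 155, 153, 155, 154, 147, 129, 118, 72, 34, 29, 26, 29, 29, 30, 25, 68, 79, 92]
rad 11.721449980733384
0.594 [249.34074384 194.50809206] top rim [247.74836984 183.1894097 ]
0.596 [249.69989333 197.06094643] top rim [248.11540164 185.79829195]
0.598 [250.0572768  199.60124793] top rim [248.48060904 188.39420634]
0.6 [250.41290727 202.12908892] top rim [248.84400562 190.97724932]
0.602 [250.76679758 204.64456085] top rim [249.20560481 193.54751638]
```

Call:
{"api": "drive_tool", "payload": {
  "increments": [
    [150, 0.08, -0.13, 0, 0, 0, 0],
    [150, 0.08, -0.13, 0.1, 0, 0, 0],
    [150, 0.08, -0.13, 0.2, 0, 0, 0],
    [150, 0.08, -0.13, 0.3, 0, 0, 0],
    [150, 0.08, -0.13, 0.4, 0, 0, 0],
    [150, 0.08, -0.13, 0.5, 0, 0, 0],
    [150, 0.08, -0.13, 0.6, 0, 0, 0],
    [150, 0.08, -0.13, 0.65, 0, 0, 0],
    [150, 0.08, -0.13, 0.7, 0, 0, 0],
    [150, 0.08, -0.13, 0.75, 0, 0, 0],
    [150, 0.08, -0.13, 0.8, 0, 0, 0],
    [150, 0.08, -0.13, 0.85, 0, 0, 0],
    [150, 0.08, -0.13, 0.9, 0, 0, 0],
    [150, 0.08, -0.13, 0.9, 0, 0, 0]
  ]
}}

```text
t: 11.95
tcp_pos: [0.6, 0.0435, 0.1233]
tool_rot: [0.065, 0.998, -0.0, -0.0]
force: [0.1, -0.6, -0.8]
finger_gap: 0.446
```

Call:
{"api": "drive_tool", "payload": {
  "increments": [
    [150, 0, 0, 0.03, 0, 0, 0],
    [150, 0, 0, 0.06, 0, 0, 0],
    [150, 0, 0, 0.1, 0, 0, 0],
    [150, 0, 0, 0.13, 0, 0, 0],
    [150, 0, 0, 0.15, 0, 0, 0],
    [150, 0, 0, 0.15, 0, 0, 0]
  ]
}}

```text
t: 12.55
tcp_pos: [0.5998, 0.0436, 0.1217]
tool_rot: [0.065, 0.998, -0.0, -0.0]
force: [-0.6, -1.1, -0.8]
finger_gap: 0.448
```

Call:
{"api": "drive_tool", "payload": {
  "increments": [
    [150, 0, 0, 0.05, 0, 0, 0],
    [150, 0, 0, 0.1, 0, 0, 0],
    [150, 0, 0, 0.15, 0, 0, 0],
    [150, 0, 0, 0.2, 0, 0, 0],
    [150, 0, 0, 0.2, 0, 0, 0]
  ]
}}

```text
t: 13.05
tcp_pos: [0.5998, 0.0436, 0.1199]
tool_rot: [0.065, 0.998, -0.0, -0.0]
force: [-2.2, 0.1, 1.1]
finger_gap: 0.443
```

Call:
{"api": "drive_tool", "payload": {
  "increments": [
    [150, 0, 0, 0.05, 0, 0, 0],
    [150, 0, 0, 0.1, 0, 0, 0],
    [150, 0, 0, 0.15, 0, 0, 0],
    [150, 0, 0, 0.2, 0, 0, 0],
    [150, 0, 0, 0.2, 0, 0, 0]
  ]
}}

```text
t: 13.55
tcp_pos: [0.5999, 0.0435, 0.1178]
tool_rot: [0.065, 0.998, -0.0, -0.0]
force: [-3.6, -0.7, 3.2]
finger_gap: 0.446
```

Call:
{"api": "drive_tool", "payload": {
  "increments": [
    [150, 0, 0, 0.05, 0, 0, 0],
    [150, 0, 0, 0.1, 0, 0, 0],
    [150, 0, 0, 0.15, 0, 0, 0],
    [150, 0, 0, 0.2, 0, 0, 0],
    [150, 0, 0, 0.2, 0, 0, 0]
  ]
}}

```text
t: 14.05
tcp_pos: [0.6001, 0.0435, 0.1158]
tool_rot: [0.065, 0.998, -0.0, -0.0]
force: [-3.4, -1.2, 4.4]
finger_gap: 0.449
```

Call:
{"api": "drive_tool", "payload": {
  "increments": [
    [150, 0.04, 0, 0.05, 0, 0, 0],
    [150, 0.05, 0, 0.1, 0, 0, 0],
    [150, 0.05, 0, 0.15, 0, 0, 0],
    [150, 0.05, 0, 0.2, 0, 0, 0],
    [150, 0.05, 0, 0.2, 0, 0, 0]
  ]
}}

```text
t: 14.55
tcp_pos: [0.5998, 0.0435, 0.1134]
tool_rot: [0.065, 0.998, -0.0, 0.0]
force: [-2.6, -0.5, 1.0]
finger_gap: 0.445
```

Call:
{"api": "drive_tool", "payload": {
  "increments": [
    [150, 0, 0, 0.05, 0, 0, 0],
    [150, 0, 0, 0.1, 0, 0, 0],
    [150, 0, 0, 0.15, 0, 0, 0],
    [150, 0, 0, 0.2, 0, 0, 0],
    [150, 0, 0, 0.2, 0, 0, 0]
  ]
}}

```text
t: 15.05
tcp_pos: [0.5997, 0.0436, 0.1116]
tool_rot: [0.065, 0.998, -0.0, 0.0]
force: [-1.4, -0.4, 0.6]
finger_gap: 0.446
```

Call:
{"api": "drive_tool", "payload": {
  "increments": [
    [150, 0.02, 0, 0.1, 0, 0, 0],
    [150, 0.02, 0, 0.2, 0, 0, 0],
    [150, 0.02, 0, 0.3, 0, 0, 0],
    [150, 0.02, 0, 0.4, 0, 0, 0],
    [150, 0.02, 0, 0.45, 0, 0, 0],
    [150, 0.02, 0, 0.5, 0, 0, 0],
    [150, 0.02, 0, 0.55, 0, 0, 0],
    [150, 0.02, 0, 0.6, 0, 0, 0],
    [150, 0.02, 0, 0.6, 0, 0, 0]
  ]
}}

```text
t: 15.95
tcp_pos: [0.5993, 0.0438, 0.1057]
tool_rot: [0.065, 0.998, 0.0, -0.0]
force: [-1.2, -0.0, -2.1]
finger_gap: 0.448
```

Call:
{"api": "drive_tool", "payload": {
  "increments": [
    [150, 0, 0, 0.03, 0, 0, 0],
    [150, 0, 0, 0.06, 0, 0, 0],
    [150, 0, 0, 0.08, 0, 0, 0],
    [150, 0, 0, 0.1, 0, 0, 0],
    [150, 0, 0, 0.1, 0, 0, 0]
  ]
}}

```text
t: 16.45
tcp_pos: [0.5995, 0.0437, 0.1049]
tool_rot: [0.065, 0.998, 0.0, 0.0]
force: [-0.2, 1.0, -1.5]
finger_gap: 0.448
```

Call:
{"api": "drive_tool", "payload": {
  "increments": [
    [150, 0, 0, 0.02, 0, 0, 0],
    [150, 0, 0, 0.04, 0, 0, 0],
    [150, 0, 0, 0.06, 0, 0, 0],
    [150, 0, 0, 0.06, 0, 0, 0]
  ]
}}

```text
t: 16.85
tcp_pos: [0.5996, 0.0436, 0.1046]
tool_rot: [0.065, 0.998, -0.0, 0.0]
force: [-2.0, 0.8, 2.2]
finger_gap: 0.443
```

Call:
{"api": "drive_tool", "payload": {
  "increments": [
    [150, 0, 0, 0.02, 0, 0, 0],
    [150, 0, 0, 0.04, 0, 0, 0],
    [150, 0, 0, 0.06, 0, 0, 0],
    [150, 0, 0, 0.06, 0, 0, 0]
  ]
}}

```text
t: 17.25
tcp_pos: [0.5996, 0.0436, 0.1046]
tool_rot: [0.065, 0.998, -0.0, 0.0]
force: [-2.2, 0.2, 7.0]
finger_gap: 0.448
```

Call:
{"api": "drive_tool", "payload": {
  "increments": [
    [150, 0, 0, -0.07, 0, 0, 0],
    [145, 0, 0, -0.07, 0, 0, 0],
    [138, 0, 0, -0.07, 0, 0, 0],
    [130, 0, 0, -0.07, 0, 0, 0],
    [122, 0, 0, -0.07, 0, 0, 0],
    [116, 0, 0, -0.07, 0, 0, 0],
    [110, 0, 0, -0.07, 0, 0, 0],
    [110, 0, 0, -0.07, 0, 0, 0],
    [110, 0, 0, -0.07, 0, 0, 0],
    [110, 0, 0, -0.07, 0, 0, 0]
  ]
}}

```text
t: 18.25
tcp_pos: [0.5994, 0.0436, 0.1043]
tool_rot: [0.065, 0.998, 0.0, 0.0]
force: [-1.2, 0.8, -1.1]
finger_gap: 0.572
```

Call:
{"api": "drive_tool", "payload": {
  "increments": [
    [110, 0, 0, -0.2, 0, 0, 0],
    [110, 0, 0, -0.5, 0, 0, 0],
    [110, 0, 0, -1, 0, 0, 0],
    [110, 0, 0, -1.5, 0, 0, 0],
    [110, 0, 0, -2.2, 0, 0, 0],
    [110, 0, 0, -3, 0, 0, 0],
    [110, 0, 0, -4.5, 0, 0, 0],
    [110, 0, 0, -6.5, 0, 0, 0],
    [110, 0, 0, -8, 0, 0, 0],
    [110, 0, 0, -8, 0, 0, 0]
  ]
}}

```text
t: 19.25
tcp_pos: [0.6012, 0.0435, 0.1873]
tool_rot: [0.065, 0.998, -0.0, 0.003]
force: [1.2, 0.4, -0.5]
finger_gap: 0.568
```

Run:
```python
from h import *
import pickle
s,r=st();w=manip.camera_model('wrist');a=snap('wrist','w8.png');pickle.dump(w,open('w8.pkl','wb'))
b=snap('side','s8.png');t=snap('top','t8.png');q=proj(manip.camera_model('side'),[.598,.044,.06]).astype(int);print(q)
A=cv2.resize(a,(512,384));B=cv2.resize(b[q[1]-32:q[1]+32,q[0]-24:q[0]+24],(288,384),interpolation=cv2.INTER_CUBIC)
cv2.imwrite('pics/m8.png',cv2.cvtColor(np.hstack([A,B]),4))
```

```text
t 19.25 tcp [0.6012 0.0435 0.1873] F [ 1.24  0.4  -0.47] gap 0.568179794548552
[[-0.991, 0.13, 0.006], [0.13, 0.991, -0.001], [-0.006, 0.0, -1.0]] q [-0.113  0.547  1.539  0.     1.05  -1.553]
[255 143]
```

View pics/m8.png

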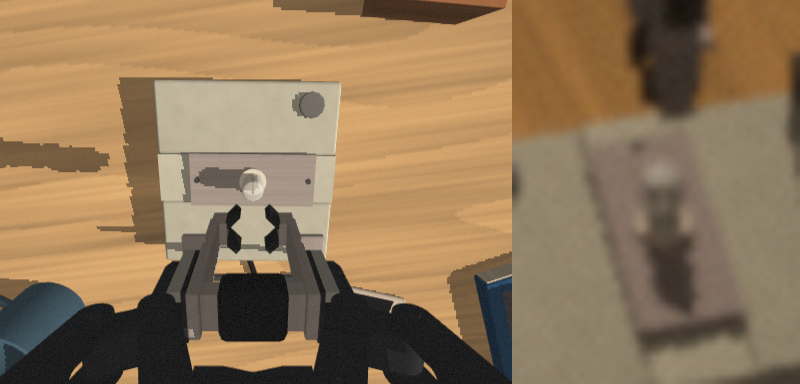

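The picture shows the bulb upright in the plate at (253,184), collar on the plate, tongs clear above it. That is my last picture; the tongs' seat in the fingers I check by code against the earlier wrist image.

Run:
```python
from h import *
import pickle
A=cv2.imread('pics/w3.png');C=cv2.imread('pics/w8.png')
def sub(box,n,p='w3.png'):
    A=cv2.imread('pics/'+p)
    y0,y1,x0,x1=box;f=4
    t=cv2.resize(A[y0:y1,x0:x1],None,fx=f,fy=f,interpolation=2);S=cv2.resize(C[y0-8:y1+8,x0-8:x1+8],None,fx=f,fy=f,interpolation=2)
    m=cv2.matchTemplate(S,t,5);_,v,_,l=cv2.minMaxLoc(m);print(n,p,round(v,3),'dx,dy px',(l[0]/f-8,l[1]/f-8))
for p in('w3.png','w4.png'):
    sub((200,256,222,284),'jaws',p);sub((265,345,185,325),'head',p);sub((230,265,180,220),'ledgeL',p);sub((230,265,290,326),'ledgeR',p)
w=manip.camera_model('wrist');s,r=st()
P=lambda x,y,z: proj(w,s['tcp_pos']+r.apply([x,y,z]))
print('per mm z at jaw',P(0,0,.036)-P(0,0,.035),'x',P(.001,0,.035)-P(0,0,.035),'head z',P(0,0,-.041)-P(0,0,-.042),'x',P(.001,0,-.042)-P(0,0,-.042))
d=np.array([.4544,.204])-s['tcp_pos'][:2];print('to block, tool cm',np.round(r.inv().apply([*d,0])*100,2))
```

```text
jaws w3.png 0.934 dx,dy px (0.0, 0.0)
head w3.png 0.807 dx,dy px (0.0, -1.0)
ledgeL w3.png 0.682 dx,dy px (-0.75, 2.75)
ledgeR w3.png 0.96 dx,dy px (0.0, 0.25)
jaws w4.png 0.662 dx,dy px (-0.25, -0.75)
head w4.png 0.907 dx,dy px (0.0, -0.25)
ledgeL w4.png 0.774 dx,dy px (-1.0, 3.75)
ledgeR w4.png 0.911 dx,dy px (0.0, 0.25)
t 19.4 tcp [0.5989 0.0437 0.1839] F [ 0.37 -0.34 -1.36] gap 0.5691924942900021
[[-0.991, 0.13, -0.001], [0.13, 0.991, 0.0], [0.001, -0.0, -1.0]] q [-0.113  0.551  1.542  0.     1.049 -1.553]
per mm z at jaw [ 0.00719134 -0.69975194] x [-0.00224668 -1.58108056] head z [ 0.01860641 -1.8104926 ] x [-0.00590953 -2.32695107]
to block, tool cm [16.42 14.01  0.02]
```

Call:
{"api": "drive_tool", "payload": {
  "increments": [
    [110, 1.2, 1, 0, 0, 0, 0.01],
    [110, 3.5, 3, 0, 0, 0, 0.02],
    [110, 6, 5.1, 0, 0, 0, 0.03],
    [110, 8.5, 7.3, 0, 0, 0, 0.04],
    [110, 11, 9.4, 0, 0, 0, 0.05],
    [110, 13.5, 11.5, 0, 0, 0, 0.06],
    [110, 15.3, 13.1, 0, 0, 0, 0.07],
    [110, 16.2, 13.8, 0, 0, 0, 0.076],
    [110, 16.4, 14, 0, 0, 0, 0.076],
    [110, 16.4, 14, 0, 0, 0, 0.076],
    [110, 16.4, 14, 0, 0, 0, 0.076],
    [110, 16.4, 14, 0, 0, 0, 0.076]
  ]
}}

```text
t: 20.6
tcp_pos: [0.456, 0.2032, 0.1843]
tool_rot: [0.104, 0.995, 0.0, 0.0]
force: [0.4, -0.2, -1.2]
finger_gap: 0.57
```

Run:
```python
from h import *
s,r=st();print('corr tool cm',np.round(r.inv().apply(np.array([.4544,.204,.0694])-s['tcp_pos'])*100,2))
M=np.array([[-.979,.205,0],[.205,.979,0],[0,0,-1]]);print('turn',(r.inv()*R.from_matrix(M)).as_rotvec().round(4))
```

```text
t 20.6 tcp [0.456  0.2032 0.1843] F [ 0.44 -0.22 -1.2 ] gap 0.5699251261252465
[[-0.978, 0.207, 0.001], [0.207, 0.978, -0.0], [-0.001, 0.0, -1.0]] q [ 0.195  0.428  1.794 -0.     0.919 -1.168]
corr tool cm [ 0.19  0.05 11.49]
turn [ 0.0001  0.0006 -0.0018]
```

Call:
{"api": "drive_tool", "payload": {
  "increments": [
    [110, 0.17, 0.05, 1, 0, 0, 0],
    [110, 0.17, 0.05, 3, 0, 0, 0],
    [110, 0.17, 0.05, 5, 0, 0, 0],
    [110, 0.17, 0.05, 6, 0, 0, 0],
    [110, 0.17, 0.05, 6, 0, 0, 0],
    [110, 0.17, 0.05, 6.5, 0, 0, 0],
    [110, 0.17, 0.05, 7, 0, 0, 0],
    [110, 0.17, 0.05, 7.5, 0, 0, 0],
    [110, 0.17, 0.05, 8, 0, 0, 0],
    [110, 0.17, 0.05, 8, 0, 0, 0]
  ]
}}

```text
t: 21.6
tcp_pos: [0.4531, 0.2046, 0.1038]
tool_rot: [0.103, 0.995, -0.0, -0.001]
force: [0.1, 0.5, -1.5]
finger_gap: 0.567
```

Call:
{"api": "drive_tool", "payload": {
  "increments": [
    [110, -0.08, -0.03, 0.5, 0, 0, 0],
    [110, -0.08, -0.03, 1, 0, 0, 0],
    [110, -0.08, -0.03, 1.5, 0, 0, 0],
    [110, -0.08, -0.03, 2, 0, 0, 0],
    [110, -0.08, -0.03, 2.5, 0, 0, 0],
    [110, -0.08, -0.03, 2.8, 0, 0, 0],
    [110, -0.08, -0.03, 3, 0, 0, 0],
    [110, -0.08, -0.03, 3.2, 0, 0, 0],
    [110, -0.08, -0.03, 3.2, 0, 0, 0]
  ]
}}

```text
t: 22.5
tcp_pos: [0.4542, 0.2042, 0.0721]
tool_rot: [0.103, 0.995, -0.0, -0.0]
force: [-0.6, 0.3, -1.1]
finger_gap: 0.569
```

Call:
{"api": "drive_tool", "payload": {
  "increments": [
    [110, 0, 0, 0.05, 0, 0, 0],
    [110, 0, 0, 0.1, 0, 0, 0],
    [110, 0, 0, 0.15, 0, 0, 0],
    [110, 0, 0, 0.2, 0, 0, 0],
    [110, 0, 0, 0.2, 0, 0, 0]
  ]
}}

```text
t: 23.0
tcp_pos: [0.4542, 0.2042, 0.0703]
tool_rot: [0.103, 0.995, -0.0, 0.0]
force: [0.3, -1.0, -1.3]
finger_gap: 0.574
```

Call:
{"api": "drive_tool", "payload": {
  "increments": [
    [110, 0, 0, 0.04, 0, 0, 0],
    [110, 0, 0, 0.08, 0, 0, 0],
    [110, 0, 0, 0.12, 0, 0, 0],
    [110, 0, 0, 0.15, 0, 0, 0],
    [110, 0, 0, 0.15, 0, 0, 0]
  ]
}}

```text
t: 23.5
tcp_pos: [0.4543, 0.2042, 0.0694]
tool_rot: [0.103, 0.995, 0.0, 0.0]
force: [0.2, -1.6, 4.6]
finger_gap: 0.572
```

Call:
{"api": "drive_tool", "payload": {
  "increments": [
    [104, 0, 0, 0, 0, 0, 0],
    [98, 0, 0, 0, 0, 0, 0],
    [90, 0, 0, 0, 0, 0, 0],
    [60, 0, 0, 0, 0, 0, 0],
    [0, 0, 0, 0, 0, 0, 0],
    [0, 0, 0, 0, 0, 0, 0],
    [0, 0, 0, 0, 0, 0, 0],
    [0, 0, 0, 0, 0, 0, 0],
    [0, 0, 0, -1, 0, 0, 0],
    [0, 0, 0, -3, 0, 0, 0],
    [0, 0, 0, -6, 0, 0, 0],
    [0, 0, 0, -10, 0, 0, 0],
    [0, 0, 0, -12.7, 0, 0, 0],
    [0, 0, 0, -12.7, 0, 0, 0],
    [0, 0, 0, -12.7, 0, 0, 0]
  ]
}}

```text
t: 25.0
tcp_pos: [0.4543, 0.2042, 0.1967]
tool_rot: [0.103, 0.995, 0.0, 0.001]
force: [-0.2, -0.2, -0.1]
finger_gap: 1.002
```

Run:
```python
from h import *
s,r=st();snap('wrist','w9.png');b=snap('top','t9.png')
C=cv2.imread('pics/w9.png');A=cv2.imread('pics/w1.png')
f=4
for n,(y0,y1,x0,x1) in dict(head=(185,225,215,292),block=(150,222,200,308)).items():
    t=cv2.resize(A[y0:y1,x0:x1],None,fx=f,fy=f,interpolation=2);S=cv2.resize(C[y0-10:y1+10,x0-10:x1+10],None,fx=f,fy=f,interpolation=2)
    _,v,_,l=cv2.minMaxLoc(cv2.matchTemplate(S,t,5));print(n,round(v,3),l[0]/f-10,l[1]/f-10)
d=cv2.absdiff(b,cv2.cvtColor(cv2.imread('pics/t0.png'),4)).max(2)
n,l,stt,ct=cv2.connectedComponentsWithStats((d>50).astype(np.uint8))
for i in range(1,n):
    if stt[i,4]>12: print(stt[i],ct[i].round())
```

```text
t 25.0 tcp [0.4543 0.2042 0.1967] F [-0.19 -0.21 -0.11] gap 1.0020274587151383
[[-0.979, 0.205, 0.002], [0.205, 0.979, 0.0], [-0.002, 0.001, -1.0]] q [ 0.198  0.407  1.785 -0.     0.948 -1.166]
head 0.995 -1.0 -1.25
block 0.994 -1.0 -1.25
[215 180   7   8  44] [218. 184.]
[    0   198   160   186 15966] [ 61. 290.]
[327 220  11  10  81] [332. 224.]
[356 229   5   6  25] [358. 232.]
[240 256  22  11 137] [250. 261.]
[ 263  261  249  123 7678] [399. 318.]
[ 104  345  201   39 3308] [203. 369.]
```

```bash
python3 -c "
from station import manip
print(manip.sign_off(), manip.sense()['t'])"
```

```text
the job is handed in; nothing more can be done
the job is handed in; nothing more can be done
```

The capsule bulb is in the lamp and the tongs are back in their block. I handed the job in at about 25 s; no verdict is reported.

- **Pick-up:** I took the tongs from the block and gripped the white bulb's glass with a 25 N finger grip. Then I lifted it out of the stand.
- **Fitting:** I found the lamp hole with the wrist and top cameras, and the plug went in on the first try. The clips' push read about 4–6 N and they snapped. The collar touched at exactly the predicted height (tool tip at 0.1046 m), with about 7–9 N of pressing.
- **Last checks:** The picture after release showed the bulb upright with its collar on the plate, clear of the tongs. The tongs met their ledges at the same height as at the start, 0.0694 m. After opening, their wrist image matched the starting one at 0.995, with the same shift as the block, so they are back where they were. The wrist force is about zero and the arm is clear.
- **Disagreements:** The wrist and top cameras differed by about 2.7 mm on the hole, and I settled it by comparing the bulb and the hole in the same picture. The final top-view difference showed the bulb's move and several other patches. I took those for shadows and the arm itself. One of them is a small patch beside the notebook, which I did not look at more closely because my picture allowance was used up.

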